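Seat the inner lid of a double-lidded coffee tin and hold the outer lid up

TASK

The double-lidded coffee tin on the pine shelf stands open: take the wooden grip of the outer lid and bring it down under control, without slamming, so that it carries the stiff inner lid down with it, and press just until you feel the inner lid bottom on its seat and the tin is shut. Then raise the outer lid alone, leaving the inner lid shut, and finish still holding the outer lid up about 60 degrees open, so that the coffee scoop can be laid on the inner lid. Leave the jars, the salt cellar and the cezve where they stand.

Things in the scene. Friction and masses are not known exactly. Their poses are not given: they have to be found in the camera images.
- tin: Aluminium coffee tin, screwed down to the pine shelf (shelf top 100 mm above the work surface). Outside 104 mm deep (its x), 140 mm wide (its y), 80 mm high to the rim; origin under the centre of its base, z up. Its -x side is the front (towards the robot), its +x side carries the hinge of both lids.
- tin_hinge (a point): Middle of the hinge line shared by both lids: on the tin's axis plane y = 0, 52 mm behind its centre (+x) and 80 mm above its base. The hinge line runs along the tin's y.
- outer_lid (a joint): Opening angle of the outer lid, rad: 0 shut (it reads about 0.01 on the seated inner lid), growing as it swings up and back, 1.57 upright, stop at 1.85. An aluminium cap, outline as the tin, 20 mm deep, 0.2 kg. Loose hinge: tipped back past upright it stays, further forward it falls unless held. Two rubber bumpers under it, 82 mm from the hinge, press on the inner lid.
- outer_grip (a point): Centre of the pull on the outer lid's front: a dark wooden dowel 10 mm thick, parallel to the hinge line, between two steel lugs 69 mm apart. Lid shut: 36 mm out from the lid's front face, 140 mm in front of the hinge line and 10 mm above it; lid upright: 140 mm above the hinge line, 10 mm behind it. The round dowel can turn in the fingers, so a tool pointing down can keep it throughout the swing.
- inner_lid (a joint): Opening angle of the inner lid, rad: 0 fully home on its seat in the tin's mouth, growing up and back about the same hinge line. A brass-coloured plate 94 x 130 mm, 3 mm thick, 0.09 kg. Its hinge is stiff (0.4 N m): it stays at any angle and the outer lid's weight does not close it; about 2 to 4 N of push at the outer lid's grip does, down to the hard stop at 0.
- inner_knob (a point): Top of the red knob on the inner lid (16 mm across, 10 mm high), 82 mm from the hinge line.
- jar_a: Loose glass spice jar with dark red spice and a red flip-top lid, 47 mm across, 96 mm high; origin under its centre. Bystander on the shelf.
- jar_b: Loose glass spice jar with yellow spice and a red flip-top lid, 47 mm across, 96 mm high; origin under its centre. Bystander on the shelf.
- salt_cellar: Loose white ceramic salt cellar with a lid, 70 mm across, 70 mm high; origin under its centre. Bystander on the shelf.
- cezve: Loose stainless steel cezve (long-handled coffee pot), 88 mm across, 70 mm high, with a 130 mm handle rising to 98 mm along its -y; origin under its centre. Bystander on the shelf.

How it is judged:
By the outcome, as a careful person would: the job done as asked, in the order asked, and still so for the second after the job is handed in, while the arm keeps its last pose, push and grip.
It also fails if it takes over 42 s, if anything falls off the work surface, if the arm or the gripper's body presses on something with over 40 N, if the wrist force passes 120 N, or if a joint passes its speed limit or range.

ROBOT

A 6-joint arm with a two-finger parallel gripper is mounted at the origin on the work surface. World frame = base frame: x ahead of the robot, y to its left, z up, the work surface at z = 0. Lengths are in mm, angles in degrees, forces in N, time in s.
With the tool pointing down it reaches from about 350 to 850 mm from the base axis. Payload 8.1 kg.
Tool frame: the origin (TCP) lies at the very end of the fingers, on their centre line; the grasp point (between the pads) lies 19 mm behind it (pinch_z is the z of the grasp point in the tool frame, in mm); z points along the fingers, y is the direction in which the jaws open and shut (so a half turn about z gives the same grasp; the last joint's range is limited). The gripper opens to 85 mm and grips with 20 to 120 N. Pads are 22 mm wide; open, the fingers measure 114 mm over their backs; the gripper's body (76 mm by 85 mm) begins 54 mm behind the grasp point. The pads swing forward as they close: fully open they stand 13 mm farther back than shut.
Start: joints at [-82.128, 7.471, 85.268, -0, 87.261, -4.893], TCP at [132.597, -585.169, 231.292] pointing down, gripper open.
Joint ranges: [-169.43, 169.43], [-51.17, 129.36], [1.28, 143.12], [-76.62, 256.62], [0, 156.53], [-152.29, 152.29]. Speed limits (degrees/s): [136.94, 136.94, 159.86, 180, 180, 180].

INTERFACE

Orientations are given as [roll, pitch, yaw] about the fixed x, y, z axes, in that order (R = Rz(yaw) Ry(pitch) Rx(roll)).
In Python, from bench import sense, snapshot, camera_params, hand_in, pinch_z gives the robot as it stands.
- The arm moves only by the tool servo_tool, never from a script. Its argument "motion" is a list of rows, each a list of 7 numbers: the finger opening in mm, from 0 to 85.4, then the shift along the tool's x, y, z in mm, then the turn, a rotation vector about the tool's x, y, z in rad. A call has 1 to 10 rows; each row shifts and turns the pose as measured when the row begins, along the tool's axes as they then stand; what a row does not reach is not made up. A row lasts 1/10 s, in which the tool goes at most 50 mm and 8.59 degrees, less where a joint would pass 70% of its speed; a pose out of reach is approached as far as the arm can. A call with a gripper value outside its range is refused whole. The fingers move at their own pace and stop on an object; "force" is the grip in N (left out, the last holds). Time passes only in rows, so rows that do not move let the fingers close. It gives the time, the measured TCP pose, the force and the opening at its end, in the units of the state.
- sense(): the state, without advancing time (a new reading comes with each control period).
- snapshot(name): name is "scene" or "top" or "wrist"; returns the picture (400x640x3 uint8, blue, green, red); there is no depth.
- camera_params(name): a dict with "fx", "fy", "cx", "cy" (pixels), "R" (3x3) and "t" (3): a world point X has camera coordinates R X + t; the wrist camera has in their place "tool_from_camera" (4x4, takes a point from camera to tool coordinates, whose origin is the TCP and whose axes are the flange's). Camera axes: x right, y down, z forward; pixel columns grow to the right and rows downward; lengths in mm; the calibration is good to about 2 mm. A picture is of the moment at which its call begins: read the wrist's pose just before it. camera_params takes no time and is no camera call.
- hand_in(): hands the job in, once; it reports no verdict.
The state is a dict: "time": time; "joint_pos": joint angles; "qd": joint speeds; "joint_efforts": joint torques, N m; "tool_pos": TCP position; "tcp_rot": TCP orientation; "ft_force": force on the tool from outside, world axes, zero at the start; "wrist_torque": the same for the moment, N m; "finger_gap": finger opening in mm.
Only numpy, scipy, OpenCV 4.12 (cv2) and the standard library are available. Lean on these libraries where they do the work, as an engineer would, in place of code of your own. Each camera call takes 0.05 s, during which the arm holds its last target. There are 200 camera calls.

## Working session

There is one attempt and no reset: what is moved stays moved. The work goes in short steps, Python scripts to look and compute and a tool call to move; the robot and the scene stay as the last step left them, time stands still between calls to the robot, and variables do not carry over. Pictures are saved under pics/ and viewed, about 8 in all and at most 12, crops included, and the job is handed in when it is done.

Besides the shell and the picture viewer there is one more tool, called after "Request:" as name(argument=value, ...) on one line, values as JSON. servo_tool: Moves the arm, as the interface text tells. Its arguments: {"type":"object","properties":{"motion":{"type":"array"},"force":{"type":"number"}},"required":["motion"]}

```bash
mkdir -p pics; ls
python3 - <<'E'
from bench import *
import cv2,json
print(sense()); print(pinch_z)
for n in("scene","top"):
    cv2.imwrite(f"pics/{n}0.png",snapshot(n)); print(n,camera_params(n))
print(camera_params("wrist"))
E
```

```text
pics
{'time': 0.0, 'joint_pos': array([-8.21293873e+01,  7.51431902e+00,  8.53311805e+01, -1.95439063e-03,
        8.72635076e+01, -4.89363694e+00]), 'qd': array([ 0.05202825, -0.08450979, -0.03239235, -0.10866232,  0.0102684 ,
        0.02340971]), 'joint_efforts': array([-1.82962889e-03, -5.69400001e+01, -5.00547159e+01, -5.72093431e-04,
        1.43607278e-02,  1.17686452e-05]), 'tool_pos': array([ 132.48854357, -584.59880085,  230.23446443]), 'tcp_rot': array([-1.79891224e+02, -7.35412606e-03,  1.27643378e+01]), 'ft_force': array([ 0.50517648, -0.30876636,  0.08086968]), 'wrist_torque': array([-0.029934  ,  0.03818859, -0.05285286]), 'finger_gap': 85.54960081920063}
-18.700000000000003
scene {'fx': 384.4999728830561, 'fy': 384.4999728830561, 'cx': 316.34976003749654, 'cy': 197.06793140777947, 'R': array([[-0.65168059,  0.7584876 ,  0.00299395],
       [ 0.40558167,  0.35179947, -0.84364722],
       [-0.64094923, -0.54857423, -0.53688956]]), 't': array([ 377.20815005,  -92.57634804, 1414.24400184])}
top {'fx': 436.93203754670975, 'fy': 436.93203754670975, 'cx': 318.76735634102033, 'cy': 204.06134456187525, 'R': array([[-0.00738553, -0.9999703 , -0.00220453],
       [-0.99582613,  0.00755545, -0.09095727],
       [ 0.09097123,  0.00152356, -0.99585236]]), 't': array([  -1.65247079,  602.9816591 , 1285.52516943])}
{'fx': 333.69893773928885, 'fy': 333.69893773928885, 'cx': 314.3658958622036, 'cy': 201.50242022464963, 'tool_from_camera': array([[-7.70763713e-04, -9.45213925e-01, -3.26450672e-01,
         8.45265075e+01],
       [ 9.99999550e-01, -5.47697047e-04, -7.75224289e-04,
         2.82661390e-01],
       [ 5.53956725e-04, -3.26451122e-01,  9.45213922e-01,
        -1.41930825e+02],
       [ 0.00000000e+00,  0.00000000e+00,  0.00000000e+00,
         1.00000000e+00]])}
```

View pics/scene0.png

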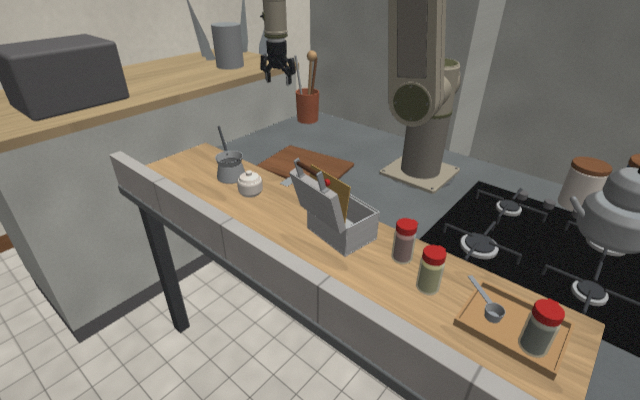

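View pics/top0.png

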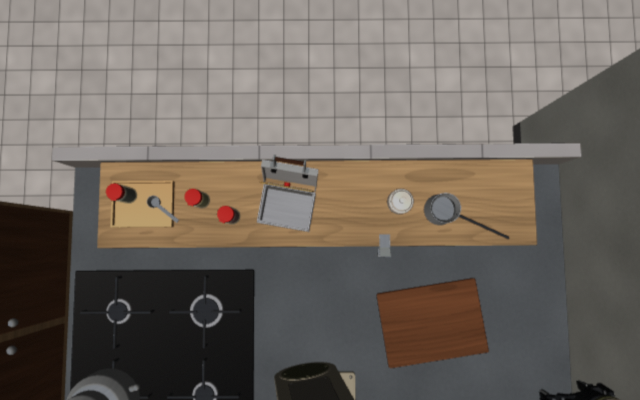

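The scene view shows the tin at about (342,222). The outer lid is tipped back with its dowel near (310,167), and the brass inner lid is nearly upright. In the top view the tin is at about (287,205), with the dowel near (290,160). I'll enlarge both.

Run:
```python
import cv2,numpy as np
a=cv2.imread("pics/scene0.png")[150:255,280:385];b=cv2.imread("pics/top0.png")[145:240,240:335]
f=lambda i,k:cv2.resize(i,None,fx=k,fy=k,interpolation=cv2.INTER_CUBIC)
a=f(a,4)[:400];b=f(b,4)
h=380
cv2.imwrite("pics/c1.png",np.hstack([a[:380,:400],b[:380]]))
```

```text
(no output)
```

View pics/c1.png

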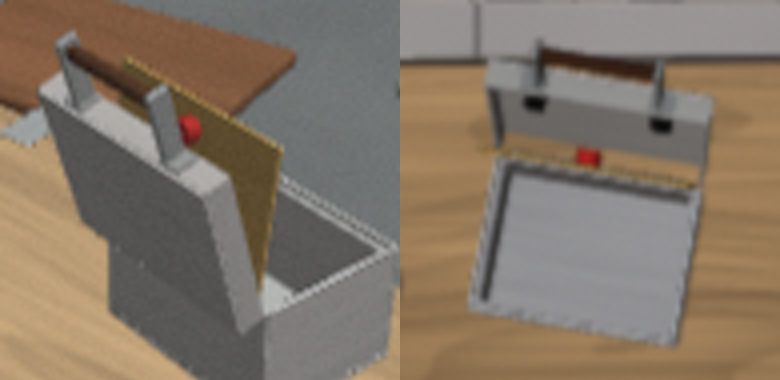

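Left panel (scene crop): the dowel runs from crop pixel (70,52) to (150,95), the brass lid's free corners are at (125,60) and (280,150), and the tin's front corner is at (395,248). Right panel (top crop): the rim's front corners are at (470,308) and (675,345), the dowel runs (542,58) to (658,75), and the knob is at (588,157). I'll fit the tin pose and both lid angles to these.

```bash
cat > fit.py <<'E'
import numpy as np
from bench import camera_params
from scipy.optimize import least_squares
P={n:camera_params(n) for n in("scene","top")}
def proj(n,X):
    c=P[n]; q=c["R"]@X+c["t"]; return np.array([c["fx"]*q[0]/q[2]+c["cx"],c["fy"]*q[1]/q[2]+c["cy"]])
def world(p,X):
    a=p[2]; return np.array([p[0]+np.cos(a)*X[0]-np.sin(a)*X[1],p[1]+np.sin(a)*X[0]+np.cos(a)*X[1],100+X[2]])
def lid(r,h,y,a): # r out from hinge, h above when shut
    return np.array([52-r*np.cos(a)+h*np.sin(a), y, 80+r*np.sin(a)+h*np.cos(a)])
S=lambda u,v:np.array([280+u/4,150+v/4]); T=lambda u,v:np.array([240+(u-400)/4,145+v/4])
obs=[("top",T(470,308),lambda p:[-52,70,80]),("top",T(675,345),lambda p:[-52,-70,80]),
("scene",S(395,248),lambda p:[-52,-70,80]),
("top",T(542,58),lambda p:lid(140,10,34,p[3])),("top",T(658,75),lambda p:lid(140,10,-34,p[3])),
("scene",S(70,52),lambda p:lid(140,10,34,p[3])),("scene",S(150,95),lambda p:lid(140,10,-34,p[3])),
("scene",S(125,60),lambda p:lid(97,0,65,p[4])),("scene",S(280,150),lambda p:lid(97,0,-65,p[4])),
("top",T(588,157),lambda p:lid(82,8,0,p[4])),("scene",S(190,130),lambda p:lid(82,8,0,p[4]))]
res=lambda p:np.concatenate([proj(n,world(p,f(p)))-uv for n,uv,f in obs])
E
python3 - <<'E'
from fit import *
np.set_printoptions(precision=2,suppress=True)
s=least_squares(res,[600,60,0,1.7,1.4],x_scale=[10,10,.1,.1,.1],loss="soft_l1")
p=s.x; print(p,np.degrees(p[2:])); print(res(p).reshape(-1,2))
print("hinge",world(p,[52,0,80]))
for a in (p[3],1.57,1.047,0.01): print(a,world(p,lid(140,10,0,a)))
E
```

```text
[580.58  81.79  -0.21   1.85   1.45] [-11.85 106.    83.25]
[[ -1.87  -0.54]
 [ -1.28   0.71]
 [-38.68 -25.59]
 [  0.36  -0.68]
 [ -0.59   0.66]
 [ 20.38  11.51]
 [-19.57 -11.91]
 [ 38.94  22.03]
 [-38.09 -23.99]
 [  0.12   0.61]
 [ -1.08  -0.87]]
hinge [631.47  71.12 180.  ]
1.8500781621989781 [678.65  61.22 311.82]
1.57 [641.15  69.09 320.01]
1.047 [571.42  83.72 306.23]
0.01 [494.56  99.84 191.4 ]
```

The scene camera looks back toward the robot, so its left is -y. I'll swap those labels and refit.

```bash
python3 - <<'E'
s=open("fit.py").read()
for a,b in [('S(395,248),lambda p:[-52,-70','S(395,248),lambda p:[-52,70'),('S(70,52),lambda p:lid(140,10,34','S(70,52),lambda p:lid(140,10,-34'),('S(150,95),lambda p:lid(140,10,-34','S(150,95),lambda p:lid(140,10,34'),('S(125,60),lambda p:lid(97,0,65','S(125,60),lambda p:lid(97,0,-65'),('S(280,150),lambda p:lid(97,0,-65','S(280,150),lambda p:lid(97,0,65')]:
    assert a in s; s=s.replace(a,b)
open("fit.py","w").write(s)
E
python3 - <<'E'
from fit import *
np.set_printoptions(precision=2,suppress=True)
s=least_squares(res,[600,60,0,1.7,1.4],x_scale=[10,10,.1,.1,.1],loss="soft_l1")
p=s.x; print(p,np.degrees(p[2:])); print(res(p).reshape(-1,2))
print("hinge",world(p,[52,0,80]))
for a in (p[3],1.57,1.047,0.01): print(a,world(p,lid(140,10,0,a)))
E
```

```text
[581.97  80.17  -0.19   1.84   1.44] [-10.71 105.63  82.72]
[[-0.97 -0.48]
 [-0.18 -0.27]
 [ 0.21 -1.  ]
 [ 0.08 -0.82]
 [-0.75 -0.03]
 [ 0.03 -0.98]
 [ 0.53  0.77]
 [-0.21 -1.27]
 [ 0.2  -0.6 ]
 [ 0.32  0.27]
 [-1.5  -0.79]]
hinge [633.06  70.5  180.  ]
1.8435240781005495 [679.58  61.71 312.13]
1.57 [642.78  68.67 320.01]
1.047 [572.77  81.91 306.23]
0.01 [495.6  96.5 191.4]
```

The fit residuals are about 1 px: tin at (582,80), yaw -10.7°, outer lid 1.84 rad, inner lid 1.44 rad, dowel at (680,62,312). Next I lift and turn the tool so the jaws open across the dowel (yaw about 79°).

Request:
servo_tool(motion=[[50, 0, 0, -45, 0, 0, -0.14], [50, 0, 0, -45, 0, 0, -0.14], [50, 0, 0, -45, 0, 0, -0.14], [50, 0, 0, -45, 0, 0, -0.14], [50, 0, 0, -25, 0, 0, -0.14], [50, 0, 0, 0, 0, 0, -0.14], [50, 0, 0, 0, 0, 0, -0.14], [50, 0, 0, 0, 0, 0, -0.14], [50, 0, 0, 0, 0, 0, -0.05]], force=40)

```text
time: 1.0
tool_pos: [132.3, -583.0, 437.1]
tcp_rot: [-179.8, -0.7, 82.5]
ft_force: [-0.2, 0.5, 0.1]
finger_gap: 50.2
```

```bash
cat > go.py <<'E'
import sys,numpy as np
from bench import sense
from scipy.spatial.transform import Rotation as Ro
np.set_printoptions(precision=3,suppress=True)
def delta(x,y,z,yaw=79.3):
    s=sense(); R=Ro.from_euler("xyz",s["tcp_rot"],degrees=True); T=Ro.from_euler("xyz",[180,0,yaw],degrees=True)
    print("t",round(s["time"],2),"pos",s["tool_pos"],"rpy",s["tcp_rot"],"F",s["ft_force"],"gap",round(s["finger_gap"],1))
    print("shift",R.inv().apply(np.array([x,y,z])-s["tool_pos"]),"turn",(R.inv()*T).as_rotvec())
if __name__=="__main__": delta(*map(float,sys.argv[1:]))
E
python3 go.py 680 62 400
```

```text
t 1.0 pos [ 132.302 -583.012  437.098] rpy [-179.799   -0.741   82.515] F [-0.177  0.523  0.059] gap 50.2
shift [710.325 459.164  44.676] turn [-0.004 -0.013  0.056]
```

Request:
servo_tool(motion=[[50, 40, 26, 0, 0, 0, 0.006], [50, 40, 26, 0, 0, 0, 0.006], [50, 40, 26, 0, 0, 0, 0.006], [50, 40, 26, 0, 0, 0, 0.006], [50, 40, 26, 0, 0, 0, 0.006], [50, 40, 26, 0, 0, 0, 0.006], [50, 40, 26, 0, 0, 0, 0.006], [50, 40, 26, 0, 0, 0, 0.006], [50, 40, 26, 0, 0, 0, 0.006], [50, 40, 26, 0, 0, 0, 0]])

```text
time: 2.0
tool_pos: [457.8, -219.3, 434.2]
tcp_rot: [-179.3, -1.3, 78.8]
ft_force: [1.7, -1.3, 0.1]
finger_gap: 50.1
```

```bash
python3 go.py 680 62 400
```

```text
t 2.0 pos [ 457.771 -219.26   434.232] rpy [-179.338   -1.288   78.764] F [ 1.714 -1.294  0.118] gap 50.1
shift [318.322 163.631  39.511] turn [-0.011 -0.023 -0.009]
```

Request:
servo_tool(motion=[[50, 40, 20, 0, 0, 0, 0], [50, 40, 20, 0, 0, 0, 0], [50, 40, 20, 0, 0, 0, 0], [50, 40, 20, 0, 0, 0, 0], [50, 40, 20, 0, 0, 0, 0], [50, 40, 20, 0, 0, 0, 0], [50, 25, 13, 0, -0.005, -0.01, 0], [50, 12, 8, 5, -0.005, -0.01, 0], [50, 0, 0, 5, 0, 0, 0], [50, 0, 0, 0, 0, 0, 0]])

```text
time: 3.0
tool_pos: [657.5, 44.0, 419.7]
tcp_rot: [-179.3, -0.1, 79.3]
ft_force: [-0.1, 0.5, 0.4]
finger_gap: 49.8
```

Run:
```python
from go import *
from fit import lid,world
from bench import snapshot,camera_params
import cv2
delta(680,62,360)
s=sense();im=snapshot("wrist")
c=camera_params("wrist");M=np.array(c["tool_from_camera"]);R=Ro.from_euler("xyz",s["tcp_rot"],degrees=True).as_matrix()
p=[581.97,80.17,-.187,1.8435]
for y in (34,0,-34):
    q=np.linalg.inv(M)@np.append(R.T@(world(p,lid(140,10,y,p[3]))-s["tool_pos"]),1)
    u=c["fx"]*q[0]/q[2]+c["cx"],c["fy"]*q[1]/q[2]+c["cy"]; print(np.array(u))
    cv2.circle(im,tuple(int(round(v)) for v in u),3,(0,255,0),1)
cv2.imwrite("pics/w1.png",im)
```

```text
t 3.0 pos [657.507  43.993 419.742] rpy [-179.272   -0.11    79.26 ] F [-0.103  0.476  0.445] gap 49.8
shift [21.768 19.502 59.541] turn [-0.013 -0.002 -0.001]
[340.798 127.869]
[339.714 172.937]
[338.72  214.289]
```

View pics/w1.png

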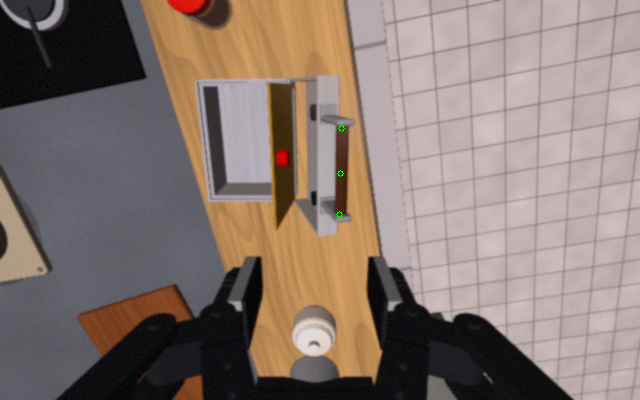

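The wrist view confirms the fit. The projected dowel points at column 340 lie on the dowel (column ~342, rows 125–213), which is parallel to the pads. I'll centre above it and descend.

Request:
servo_tool(motion=[[50, 11, 10, 25, -0.007, 0, 0], [50, 10, 10, 25, -0.006, 0, 0], [50, 0, 0, 10, 0, 0, 0], [50, 0, 0, 0, 0, 0, 0], [50, 0, 0, 0, 0, 0, 0]])

```text
time: 3.55
tool_pos: [679.1, 54.5, 363.1]
tcp_rot: [179.7, -0.1, 78.8]
ft_force: [0.2, -1.3, -0.0]
finger_gap: 50.2
```

```bash
python3 go.py 681 62 293
```

```text
t 3.55 pos [679.133  54.545 363.108] rpy [179.715  -0.14   78.824] F [ 0.238 -1.278 -0.022] gap 50.2
shift [ 7.504  0.038 70.127] turn [ 0.005 -0.002 -0.008]
```

Request:
servo_tool(motion=[[50, 6, 0, 20, 0.004, 0, 0], [50, 2, 0, 20, 0, 0, 0], [50, 0, 0, 16, 0, 0, 0], [50, 0, 0, 10, 0, 0, 0], [50, 0, 0, 4, 0, 0, 0], [50, 0, 0, 0, 0, 0, 0]])

```text
time: 4.15
tool_pos: [682.1, 58.7, 300.8]
tcp_rot: [179.3, -0.3, 78.6]
ft_force: [-0.4, -0.5, -0.0]
finger_gap: 50.5
```

```bash
python3 go.py 681 62 293
```

```text
t 4.15 pos [682.102  58.738 300.8  ] rpy [179.271  -0.253  78.585] F [-0.401 -0.479 -0.014] gap 50.5
shift [ 2.945 -1.825  7.791] turn [ 0.013 -0.004 -0.013]
```

Request:
servo_tool(motion=[[50, 2, -2, 8, 0, 0, 0], [50, 0, 0, 1, 0, 0, 0], [25, 0, 0, 0, 0, 0, 0], [15, 0, 0, 0, 0, 0, 0], [0, 0, 0, 0, 0, 0, 0], [0, 0, 0, 0, 0, 0, 0], [0, 0, 0, 0, 0, 0, 0], [0, 0, 0, 0, 0, 0, 0]])

```text
time: 4.95
tool_pos: [680.6, 61.4, 293.9]
tcp_rot: [179.2, -0.3, 78.6]
ft_force: [-0.8, 0.1, -0.5]
finger_gap: 8.4
```

Run:
```python
from go import *; from bench import snapshot; import cv2
delta(680,61,293); cv2.imwrite("pics/w2.png",snapshot("wrist"))
```

```text
t 4.95 pos [680.641  61.412 293.933] rpy [179.175  -0.276  78.62 ] F [-0.77   0.123 -0.458] gap 8.4
shift [-0.535 -0.56   0.923] turn [ 0.014 -0.005 -0.012]
```

View pics/w2.png

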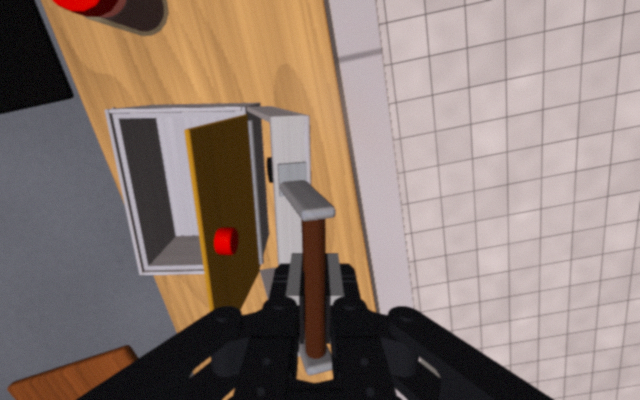

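The dowel is held between the lugs (gap 8.4 mm, with the dowel running from about (313,225) to (316,345) through the pads). Next I work out arc steps about the hinge.

```bash
cat > arc.py <<'E'
import sys
from go import *
H=np.array([633.1,70.5,180.]); ya=np.radians(-10.7); ex=np.array([np.cos(ya),np.sin(ya),0]); ey=np.array([-np.sin(ya),np.cos(ya),0]); ez=np.array([0,0,1.])
OFF=np.arctan2(10,140)
def state():
    s=sense(); R=Ro.from_euler("xyz",s["tcp_rot"],degrees=True)
    g=s["tool_pos"]+R.apply([0,0,-18.7]); v=g-H; a,b,c=v@ex,v@ey,v@ez
    return s,R,g,np.arctan2(c,-a)-OFF,np.hypot(a,c),b
def pos(th,b=0,r=140.4): return H+r*(-np.cos(th+OFF)*ex+np.sin(th+OFF)*ez)+b*ey
def plan(degs):
    s,R,g,th,r,b=state()
    print("t %.2f th %.1fdeg r %.1f b %.1f gap %.1f"%(s["time"],np.degrees(th),r,b,s["finger_gap"]),"F",s["ft_force"],"rpy",s["tcp_rot"])
    print("turn",(R.inv()*Ro.from_euler("xyz",[180,0,79.3],degrees=True)).as_rotvec())
    q=g
    for d in degs:
        n=pos(np.radians(d),b); print("%6.1f"%d,R.inv().apply(n-q).round(1)); q=n
if __name__=="__main__": plan(np.linspace(*[float(v) for v in sys.argv[1:3]],int(sys.argv[3])))
E
python3 arc.py 103 74 10
```

```text
t 5.00 th 105.9deg r 141.1 b -0.2 gap 8.2 F [-1.104 -0.293 -1.609] rpy [179.175  -0.275  78.619]
turn [ 0.014 -0.005 -0.012]
 103.0 [-0.1 -6.9 -1.7]
  99.8 [-0.1 -7.6 -2.2]
  96.6 [-0.1 -7.7 -1.8]
  93.3 [-0.1 -7.8 -1.4]
  90.1 [-0.1 -7.8 -0.9]
  86.9 [-0.1 -7.9 -0.5]
  83.7 [-0.1 -7.9 -0. ]
  80.4 [-0.1 -7.9  0.4]
  77.2 [-0.1 -7.8  0.9]
  74.0 [-0.1 -7.8  1.3]
```

Request:
servo_tool(motion=[[0, 0, -7, -2, 0, 0, 0], [0, 0, -7.5, -2, 0, 0, 0], [0, 0, -7.5, -1.8, 0, 0, 0], [0, 0, -7.8, -1.4, 0, 0, 0], [0, 0, -7.8, -0.9, 0, 0, 0], [0, 0, -7.8, -0.5, 0, 0, 0]])

```text
time: 5.6
tool_pos: [634.3, 70.0, 303.8]
tcp_rot: [178.9, -0.3, 78.6]
ft_force: [1.1, -2.1, -3.6]
finger_gap: 8.3
```

```bash
python3 arc.py 86 62 9
```

```text
t 5.60 th 86.3deg r 142.5 b -0.4 gap 8.3 F [ 1.103 -2.116 -3.57 ] rpy [178.857  -0.259  78.565]
turn [ 0.02  -0.004 -0.013]
  86.0 [-0.  -0.7  2.1]
  83.0 [-0.1 -7.3  0. ]
  80.0 [-0.1 -7.3  0.4]
  77.0 [-0.1 -7.3  0.8]
  74.0 [-0.1 -7.3  1.2]
  71.0 [-0.1 -7.2  1.6]
  68.0 [-0.1 -7.1  1.9]
  65.0 [-0.1 -7.   2.3]
  62.0 [-0.1 -6.8  2.7]
```

Request:
servo_tool(motion=[[0, 0, -6, 1.5, 0.01, 0, 0], [0, 0, -7, 0.6, 0.005, 0, 0], [0, 0, -7, 0.6, 0, 0, 0], [0, 0, -7, 1, 0, 0, 0], [0, 0, -7, 1.4, 0, 0, 0], [0, 0, -7, 1.7, 0, 0, 0], [0, 0, -7, 2.1, 0, 0, 0]])

```text
time: 6.3
tool_pos: [585.7, 79.0, 296.2]
tcp_rot: [179.4, -0.3, 78.5]
ft_force: [4.1, -2.9, -1.0]
finger_gap: 8.5
```

```bash
python3 arc.py 62 38 9
```

```text
t 6.30 th 66.2deg r 143.3 b -0.5 gap 8.5 F [ 4.087 -2.911 -0.994] rpy [179.356  -0.258  78.492]
turn [ 0.011 -0.004 -0.014]
  62.0 [-0.1 -8.6  6.5]
  59.0 [-0.1 -6.7  3.1]
  56.0 [-0.1 -6.5  3.4]
  53.0 [-0.1 -6.3  3.8]
  50.0 [-0.1 -6.1  4.1]
  47.0 [-0.1 -5.9  4.4]
  44.0 [-0.1 -5.6  4.7]
  41.0 [-0.1 -5.4  5. ]
  38.0 [-0.1 -5.1  5.3]
```

Request:
servo_tool(motion=[[0, 0, -7, 3.5, 0.005, 0, 0], [0, 0, -6.5, 3.1, 0, 0, 0], [0, 0, -6.5, 3.4, 0, 0, 0], [0, 0, -6.3, 3.8, 0, 0, 0], [0, 0, -6, 4.1, 0, 0, 0], [0, 0, -5.8, 4.4, 0, 0, 0], [0, 0, -5.5, 4.7, 0, 0, 0], [0, 0, -5.3, 5, 0, 0, 0]])

```text
time: 7.1
tool_pos: [533.8, 88.6, 263.4]
tcp_rot: [179.5, -0.2, 78.5]
ft_force: [-0.8, -4.4, 5.0]
finger_gap: 8.5
```

```bash
python3 arc.py 40 16 9
```

```text
t 7.10 th 41.2deg r 143.7 b -0.7 gap 8.5 F [-0.755 -4.394  4.98 ] rpy [179.533  -0.186  78.452]
turn [ 0.008 -0.003 -0.015]
  40.0 [-0.   0.2  4.5]
  37.0 [-0.1 -5.   5.4]
  34.0 [-0.1 -4.7  5.6]
  31.0 [-0.1 -4.4  5.9]
  28.0 [-0.1 -4.1  6.1]
  25.0 [-0.1 -3.8  6.3]
  22.0 [-0.1 -3.5  6.5]
  19.0 [-0.1 -3.1  6.7]
  16.0 [-0.1 -2.8  6.8]
```

Request:
servo_tool(motion=[[0, 0, -3.5, 4.5, 0.003, 0, 0], [0, 0, -4.5, 5, 0, 0, 0], [0, 0, -4.3, 5.3, 0, 0, 0], [0, 0, -4, 5.5, 0, 0, 0], [0, 0, -3.6, 5.5, 0, 0, 0], [0, 0, -3, 5.5, 0, 0, 0], [0, 0, -2.5, 5, 0, 0, 0]])

```text
time: 7.8
tool_pos: [506.5, 93.8, 222.9]
tcp_rot: [179.7, -0.1, 78.4]
ft_force: [4.2, -4.4, 1.5]
finger_gap: 8.2
```

```bash
python3 arc.py 20 0 11
```

```text
t 7.80 th 21.5deg r 142.8 b -0.7 gap 8.2 F [ 4.218 -4.386  1.501] rpy [179.732  -0.118  78.441]
turn [ 0.005 -0.002 -0.015]
  20.0 [0.  0.6 4.3]
  18.0 [-0.  -1.9  4.5]
  16.0 [-0.  -1.8  4.6]
  14.0 [-0.  -1.6  4.6]
  12.0 [-0.  -1.5  4.7]
  10.0 [-0.  -1.3  4.7]
   8.0 [-0.  -1.1  4.8]
   6.0 [-0.  -1.   4.8]
   4.0 [-0.  -0.8  4.8]
   2.0 [-0.  -0.6  4.9]
   0.0 [-0.  -0.5  4.9]
```

Request:
servo_tool(motion=[[0, 0, -1.5, 4, 0, 0, 0], [0, 0, -1.5, 4, 0, 0, 0], [0, 0, -1.5, 4, 0, 0, 0], [0, 0, -1.2, 4, 0, 0, 0], [0, 0, -1, 4, 0, 0, 0], [0, 0, -1, 3, 0, 0, 0], [0, 0, -0.6, 2, 0, 0, 0], [0, 0, 0, 1, 0, 0, 0]])

```text
time: 8.6
tool_pos: [497.7, 95.5, 193.6]
tcp_rot: [179.7, -0.1, 78.5]
ft_force: [1.7, -3.2, 3.2]
finger_gap: 8.2
```

```bash
python3 arc.py 6 0 5
```

```text
t 8.60 th 9.1deg r 141.5 b -0.6 gap 8.2 F [ 1.684 -3.236  3.179] rpy [179.668  -0.099  78.45 ]
turn [ 0.006 -0.002 -0.015]
   6.0 [-0.  -0.5  7.7]
   4.5 [-0.  -0.6  3.6]
   3.0 [-0.  -0.5  3.6]
   1.5 [-0.  -0.4  3.7]
   0.0 [-0.  -0.3  3.7]
```

Request:
servo_tool(motion=[[0, 0, -0.5, 2.5, 0, 0, 0], [0, 0, -0.4, 2.5, 0, 0, 0], [0, 0, -0.4, 2.5, 0, 0, 0], [0, 0, -0.3, 2.5, 0, 0, 0], [0, 0, -0.3, 2, 0, 0, 0], [0, 0, -0.2, 1.5, 0, 0, 0], [0, 0, 0, 1, 0, 0, 0]])

```text
time: 9.3
tool_pos: [495.6, 96.0, 177.9]
tcp_rot: [179.6, -0.1, 78.5]
ft_force: [0.2, -3.5, 3.5]
finger_gap: 8.4
```

```bash
python3 arc.py 3 0 3
```

```text
t 9.30 th 2.7deg r 140.9 b -0.5 gap 8.4 F [ 0.245 -3.476  3.516] rpy [179.642  -0.1    78.461]
turn [ 0.006 -0.002 -0.015]
   3.0 [ 0.   0.6 -0.7]
   1.5 [-0.  -0.4  3.7]
   0.0 [-0.  -0.3  3.7]
```

Request:
servo_tool(motion=[[0, 0, 0, 1, 0, 0, 0], [0, 0, 0, 1, 0, 0, 0], [0, 0, 0, 1, 0, 0, 0], [0, 0, 0, 0.8, 0, 0, 0]])

```text
time: 9.7
tool_pos: [495.6, 96.0, 177.1]
tcp_rot: [179.6, -0.1, 78.5]
ft_force: [-1.2, -4.4, 8.4]
finger_gap: 8.1
```

Request:
servo_tool(motion=[[0, 0, 0, 0.8, 0, 0, 0], [0, 0, 0, 0.8, 0, 0, 0]])

```text
time: 9.9
tool_pos: [495.6, 96.0, 177.1]
tcp_rot: [179.6, -0.1, 78.5]
ft_force: [-0.8, -4.2, 9.3]
finger_gap: 8.2
```

Run:
```python
import cv2,numpy as np
from bench import snapshot
from fit import *
a=snapshot("scene")[140:260,270:400];b=snapshot("wrist")
p=[581.97,80.17,-.187]
cv2.imwrite("pics/s3.png",np.hstack([cv2.resize(a,(433,400),interpolation=cv2.INTER_CUBIC),cv2.resize(b[:, 100:460],(360,400))]))
```

```text
(no output)
```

View pics/s3.png

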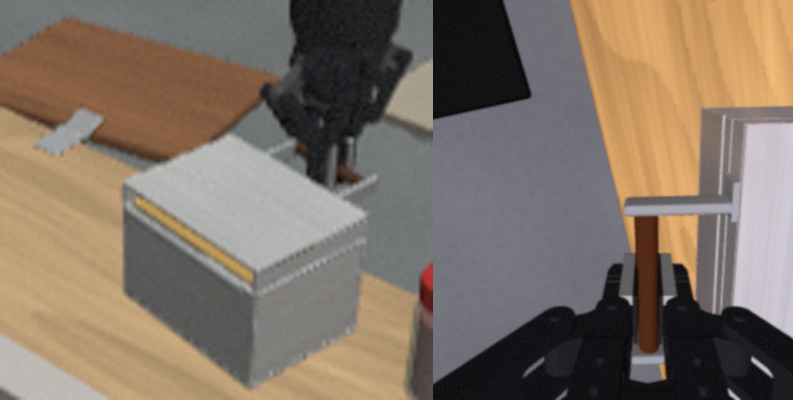

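The lid looks level with an even side seam (left panel, row ~255–285), and the brass plate is under it. The force jumped from 3.5 to 9 N with no further travel, 4 mm above my estimate, so I'll confirm the stop with a slightly firmer push.

Request:
servo_tool(motion=[[0, 0, 0, 1.3, 0, 0, 0], [0, 0, 0, 1.3, 0, 0, 0], [0, 0, 0, 1.3, 0, 0, 0]])

```text
time: 10.3
tool_pos: [495.6, 96.0, 176.9]
tcp_rot: [179.6, -0.1, 78.5]
ft_force: [-4.6, -5.4, 13.7]
finger_gap: 9.0
```

```bash
python3 arc.py 3 60 3
```

```text
t 10.30 th 2.3deg r 140.8 b -0.5 gap 9.0 F [-4.558 -5.442 13.726] rpy [179.554  -0.114  78.466]
turn [ 0.008 -0.002 -0.015]
   3.0 [ 0.   0.7 -1.7]
  31.5 [  0.5  25.6 -64.2]
  60.0 [  0.9  53.2 -44.2]
```

Another 4.5 N gave only 0.2 mm of travel, so this is a hard stop. The height still disagrees by 4 mm. I'll check the lid's angle by the front seam in an enlarged view.

Run:
```python
import cv2,numpy as np
from bench import snapshot
from fit import *
im=np.mean([snapshot("scene").astype(float) for _ in range(3)],0).astype(np.uint8)
a=im[185:250,335:390]
a=cv2.resize(a,None,fx=9,fy=9,interpolation=cv2.INTER_CUBIC)
p=[581.97,80.17,-.187]
for d in (0.57,2.4):
    t=np.radians(d)
    for r,h in ((0,20),(104,20),(104,0),(0,0)):
        u=(proj("scene",world(p,lid(r,h,70,t)))-[335,185])*9; print(d,r,h,u.round(0))
print("tin front rim",((proj("scene",world(p,[-52,70,80]))-[335,185])*9).round(),"base",((proj("scene",world(p,[52,70,0]))-[335,185])*9).round())
cv2.imwrite("pics/s4.png",a)
```

```text
0.57 0 20 [ 96. 320.]
0.57 104 20 [403. 165.]
0.57 104 0 [396. 231.]
0.57 0 0 [ 93. 387.]
2.4 0 20 [ 94. 321.]
2.4 104 20 [402. 155.]
2.4 104 0 [397. 220.]
2.4 0 0 [ 93. 387.]
tin front rim [396. 234.] base [ 79. 642.]
```

View pics/s4.png

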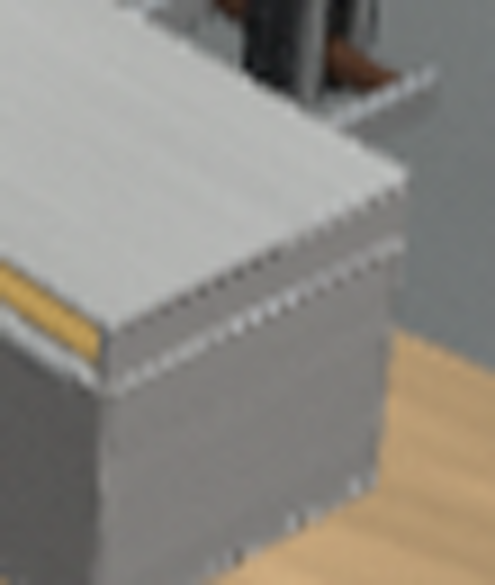

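The lid's top edge runs (112,328) to (408,177), a slope of 0.510. Prediction is 0.505 for shut and 0.539 for 2.4° open, and the seam is even, so the tin is shut. The dowel simply rolled about 4 mm along the pads. Now I raise the outer lid.

Request:
servo_tool(motion=[[0, 0, 0, -2, 0, 0, 0], [0, 0, 0.6, -5, 0, 0, 0], [0, 0, 1.2, -7, 0, 0, 0], [0, 0, 1.5, -7, 0, 0, 0], [0, 0, 1.9, -7, 0, 0, 0], [0, 0, 2.3, -7, 0, 0, 0], [0, 0, 2.6, -7, 0, 0, 0], [0, 0, 3, -6.7, 0, 0, 0]])

```text
time: 11.25
tool_pos: [504.6, 94.2, 218.7]
tcp_rot: [-179.7, -0.1, 78.5]
ft_force: [-0.6, -1.7, -1.9]
finger_gap: 8.5
```

```bash
OZ=15.5 python3 arc.py 24 60 13
```

```text
t 11.25 th 18.4deg r 141.4 b -0.6 gap 8.5 F [-0.604 -1.738 -1.93 ] rpy [-179.725   -0.086   78.472]
turn [-0.005 -0.002 -0.014]
  24.0 [  0.1   6.7 -12. ]
  27.0 [ 0.1  3.6 -6.4]
  30.0 [ 0.1  3.9 -6.2]
  33.0 [ 0.1  4.2 -6. ]
  36.0 [ 0.1  4.6 -5.8]
  39.0 [ 0.1  4.9 -5.5]
  42.0 [ 0.1  5.1 -5.3]
  45.0 [ 0.1  5.4 -5. ]
  48.0 [ 0.1  5.7 -4.7]
  51.0 [ 0.1  5.9 -4.4]
  54.0 [ 0.1  6.1 -4.1]
  57.0 [ 0.1  6.3 -3.8]
  60.0 [ 0.1  6.5 -3.4]
```

Request:
servo_tool(motion=[[0, 0, 3.3, -6, 0, 0, 0], [0, 0, 3.6, -6, 0, 0, 0], [0, 0, 3.8, -6, 0, 0, 0], [0, 0, 4, -6, 0, 0, 0], [0, 0, 4.2, -6, 0, 0, 0], [0, 0, 4.5, -5.7, 0, 0, 0], [0, 0, 5, -5.5, 0, 0, 0], [0, 0, 5.2, -5.2, 0, 0, 0]])

```text
time: 12.05
tool_pos: [534.1, 88.8, 266.6]
tcp_rot: [-178.8, -0.0, 78.6]
ft_force: [-4.6, -0.5, 0.6]
finger_gap: 8.2
```

```bash
OZ=17 python3 arc.py 42 60 7
```

```text
t 12.05 th 41.8deg r 144.3 b -0.4 gap 8.2 F [-4.58  -0.525  0.551] rpy [-178.79    -0.042   78.592]
turn [-0.021 -0.001 -0.012]
  42.0 [0.  3.  2.4]
  45.0 [ 0.1  5.3 -5.1]
  48.0 [ 0.1  5.6 -4.8]
  51.0 [ 0.1  5.8 -4.5]
  54.0 [ 0.1  6.  -4.2]
  57.0 [ 0.1  6.3 -3.9]
  60.0 [ 0.1  6.5 -3.5]
```

Request:
servo_tool(motion=[[0, 0, 6, -4, -0.005, 0, 0], [0, 0, 5.8, -4.4, -0.005, 0, 0], [0, 0, 5.8, -4.2, -0.005, 0, 0], [0, 0, 5.8, -3.8, 0, 0, 0], [0, 0, 5, -2.6, 0, 0, 0], [0, 0, 2.5, -1.2, 0, 0, 0], [0, 0, 0, 0, 0, 0, 0]])

```text
time: 12.75
tool_pos: [567.0, 82.8, 293.4]
tcp_rot: [-179.7, -0.1, 78.6]
ft_force: [-4.1, -1.4, 2.5]
finger_gap: 8.5
```

```bash
OZ=17.5 python3 arc.py 60 62 2;  python3 - <<'E'
import cv2,numpy as np
from bench import snapshot
im=snapshot("scene");t=snapshot("top")
f=lambda i,k:cv2.resize(i,None,fx=k,fy=k,interpolation=cv2.INTER_CUBIC)
cv2.imwrite("pics/s5.png",np.hstack([f(im[140:250,280:380],4),f(t[140:250,240:340],4)]))
cv2.imwrite("pics/full5.png",np.vstack([im[100:360],t[120:290]]))
E
```

```text
t 12.75 th 58.8deg r 147.2 b -0.2 gap 8.5 F [-4.125 -1.394  2.502] rpy [-179.738   -0.143   78.624]
turn [-0.005 -0.003 -0.012]
  60.0 [0.1 5.8 4.6]
  62.0 [ 0.1  4.4 -2.1]
```

View pics/s5.png

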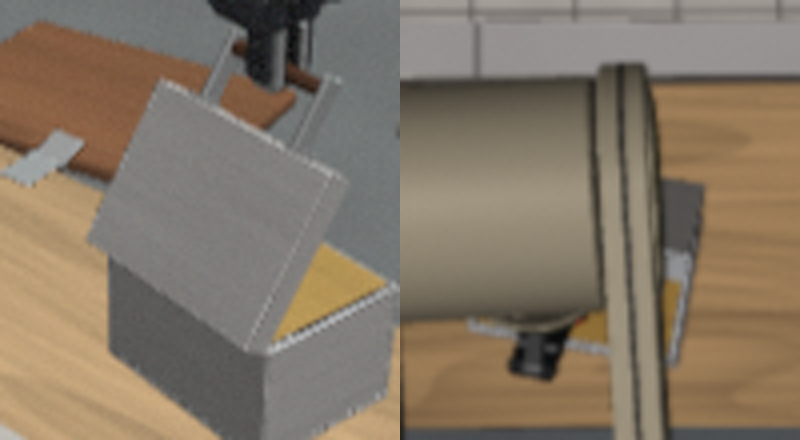

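The inner lid (brass) lies flat in the mouth and the outer lid is held up. I'll fit its angle from the lid's corners: (160,80), (330,178), (90,240), (248,348).

Run:
```python
from fit import *
U=lambda u,v:np.array([280+u/4,140+v/4])
o=[(U(160,80),104,20,-70),(U(332,178),104,20,70),(U(90,240),0,20,-70),(U(248,348),0,20,70),(U(237,47),140,10,-34),(U(322,84),140,10,34)]
p=[581.97,80.17,-.187]
f=lambda q:np.concatenate([proj("scene",world(p,lid(r,h,y,q[0])))+q[1:]-uv for uv,r,h,y in o])
s=least_squares(f,[1.,0,0],loss="soft_l1");print(np.degrees(s.x[0]),s.x[1:],f(s.x).reshape(-1,2).round(1))
```

```text
59.770467063506935 [2.51485539 0.80725913] [[ 0.  -0.5]
 [-0.4 -0.9]
 [ 0.  -0. ]
 [-0.   1.1]
 [ 0.2 -0.4]
 [ 0.1  1.3]]
```

View pics/full5.png

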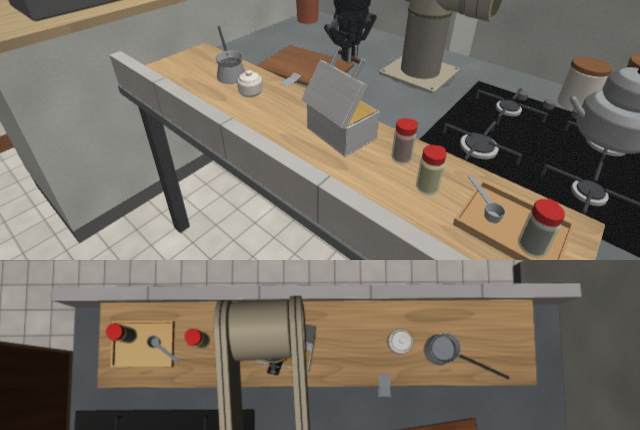

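The fit gives 59.8°, and the jars, salt cellar and cezve are where they were. I'll hold briefly to check that nothing drifts, then hand in.

Request:
servo_tool(motion=[[0, 0, 0, 0, 0, 0, 0], [0, 0, 0, 0, 0, 0, 0], [0, 0, 0, 0, 0, 0, 0], [0, 0, 0, 0, 0, 0, 0]])

```text
time: 13.25
tool_pos: [566.6, 82.9, 293.2]
tcp_rot: [-179.8, -0.1, 78.6]
ft_force: [-2.8, -2.0, 2.9]
finger_gap: 8.1
```

```bash
python3 -c "
from bench import *
s=sense();print(s['tool_pos'],s['finger_gap'],s['time'],s['ft_force']);print(hand_in())"
```

```text
[566.64310443  82.85830247 293.21376381] 8.107474080561557 13.25 [-2.84231713 -1.95102819  2.9238358 ]
the job is handed in; nothing more can be done
None
```

The job is handed in at 13.25 s. The tin is shut by the inner lid, and the arm is still holding the outer lid up at about 60°.

- **Closing:** I gripped the outer lid's dowel and swung it down slowly with the inner lid under it. I pressed until the force rose from about 3.5 N to 9 N with no more travel. One firmer push, to about 14 N, moved it only 0.2 mm.
- **Opening:** I raised the outer lid alone.
- **Last checks:** The pictures show the brass inner lid flat in the tin's mouth. The fit to the lid's corners gives an angle of 59.8°. The dowel is held at 8 mm finger gap with almost no drift, and the jars, salt cellar and cezve look unmoved. In the last top view the arm hides one jar, but the scene view shows both.

**One disagreement:** at the stop, the tool stood about 4 mm higher than my model predicted. With the lid raised, the dowel's measured radius also read about 147 mm instead of 140 mm. I put this down to the dowel rolling along the finger pads or a small calibration error, but I did not settle which. From the arm's position alone, the final angle reads 57–61°. I judged the tin shut from the hard stop and from the slope of the lid's top edge (0.510, against 0.505 predicted shut and 0.539 at 2.4° open).

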